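Set out the icing colours in cookie order

TASK

Move the four jars of icing colour from the white rack to the pockets of the wooden caddy, so that their row has the same colour order as the row of iced cookies on it: each jar goes in the pocket right beside the cookie of its own colour. Leave every jar standing upright on its pocket's floor, keep the jars from tipping over on the way, and do not disturb the cookies.

Things in the scene. Friction and masses are not known exactly. Their poses are not given: they have to be found in the camera images.
- jar_red: closed round jar of icing colour, red with a red lid and a white label band; 44 mm diameter, 74 mm tall, 80 to 170 g, stands upright loose in a pocket of the white rack. Origin: centre of its underside; z up its axis.
- jar_yellow: closed round jar of icing colour, yellow with a yellow lid and a white label band; 44 mm diameter, 74 mm tall, 80 to 170 g, stands upright loose in a pocket of the white rack. Origin: centre of its underside; z up its axis.
- jar_green: closed round jar of icing colour, green with a green lid and a white label band; 44 mm diameter, 74 mm tall, 80 to 170 g, stands upright loose in a pocket of the white rack. Origin: centre of its underside; z up its axis.
- jar_blue: closed round jar of icing colour, blue with a blue lid and a white label band; 44 mm diameter, 74 mm tall, 80 to 170 g, stands upright loose in a pocket of the white rack. Origin: centre of its underside; z up its axis.
- cookie_red: heart-shaped brown cookie with red icing, about 56 x 62 mm, 12 mm thick, lying loose on the deck of the wooden caddy, beside one of its four pockets. Origin: centre of its underside (about the middle of the heart); x points away from the pockets as on the caddy, to within 0.1 rad. The red jar's pocket is the one nearest in y, in the caddy's frame.
- cookie_yellow: heart-shaped brown cookie with yellow icing, about 56 x 62 mm, 12 mm thick, lying loose on the deck of the wooden caddy, beside one of its four pockets. Origin: centre of its underside (about the middle of the heart); x points away from the pockets as on the caddy, to within 0.1 rad. The yellow jar's pocket is the one nearest in y, in the caddy's frame.
- cookie_green: heart-shaped brown cookie with green icing, about 56 x 62 mm, 12 mm thick, lying loose on the deck of the wooden caddy, beside one of its four pockets. Origin: centre of its underside (about the middle of the heart); x points away from the pockets as on the caddy, to within 0.1 rad. The green jar's pocket is the one nearest in y, in the caddy's frame.
- cookie_blue: heart-shaped brown cookie with blue icing, about 56 x 62 mm, 12 mm thick, lying loose on the deck of the wooden caddy, beside one of its four pockets. Origin: centre of its underside (about the middle of the heart); x points away from the pockets as on the caddy, to within 0.1 rad. The blue jar's pocket is the one nearest in y, in the caddy's frame.
- rack: white plastic rack fixed to the counter, 73 x 316 mm: four square pockets in a row along y, centres at x = 0, y = -102, -34, 34, 102 mm; each 63 mm wide inside, floor 8 mm and tops of the 5 mm walls 20 mm above the origin. The jars start here, one to a pocket. Origin: underside, middle of the row; z up.
- caddy: fixed wooden caddy, 292 mm long: four square pockets in a row along y, centres at x = 0, y = -102, -34, 34, 102 mm; each 63 mm wide inside, floor 8 mm and tops of the 5 mm walls 20 mm above the origin. A deck 8 mm high reaches on to x = 131 mm (lip 14 mm high); the cookies lie on it at x = 80 mm, each in line with a pocket. Origin: underside, middle of the row; z up, x from pockets to cookies.
Not all that is in view belongs to the job. There is more than one size of the jar_green; the job needs the middle-sized.

How it is judged:
By the outcome, as a careful person would: the job done as asked, in the order asked, and still so for the second after the job is handed in, with the robot touching nothing.
It also fails if it takes over 109 s, if anything falls off the work surface, if the arm or the gripper's body presses on something with over 40 N, if the wrist force passes 120 N, or if a joint passes its speed limit or range.

ROBOT

A 6-joint arm with a two-finger parallel gripper is mounted at the origin on the work surface. World frame = base frame: x ahead of the robot, y to its left, z up, the work surface at z = 0. Lengths are in m, angles in rad, forces in N, time in s.
With the tool pointing down it reaches from about 0.35 to 0.975 m from the base axis. Payload 17.4 kg.
Tool frame: the origin (TCP) lies midway between the tips of the shut fingers; the grasp point (between the pads) lies 19 mm behind it; z points along the fingers, y is the line along which they close (so a half turn about z gives the same grasp; the last joint's range is limited). The gripper opens to 85 mm and grips with 20 to 120 N. Pads are 22 mm wide; open, the fingers measure 114 mm over their backs; the gripper's body (76 mm by 85 mm) begins 54 mm behind the grasp point. The pads swing forward as they close: fully open they stand 13 mm farther back than shut.
Start: joints at [1.117, 0.116, 1.442, -0, 1.584, -0.038], TCP at [0.273, 0.617, 0.207] pointing down, gripper open.
Joint ranges: [-2.83, 2.83], [-0.83, 2.19], [0.07, 2.5], [-1.14, 4.28], [0.01, 3], [-2.97, 2.97]. Speed limits (rad/s): [1.89, 1.89, 2.22, 3.14, 3.14, 3.14].

INTERFACE

Orientations are given as [roll, pitch, yaw] about the fixed x, y, z axes, in that order (R = Rz(yaw) Ry(pitch) Rx(roll)).
In Python, from plant import bot, imaging, spotter gives the robot as it stands.
- The arm moves only by the tool apply_moves, never from a script. Its argument "commands" is one flat list of numbers, 6 for each row, row after row: the shift along the world's x, y, z scaled (see below), then the turn, a rotation vector about the world's x, y, z scaled (see below). A call has 1 to 10 rows; each row shifts and turns the commanded pose from where the row before left it; what a row does not reach is not made up. The controller multiplies each number of a shift by 300 mm and each number of a turn by 6 degrees. A row lasts 1/12 s, in which the tool goes at most 41.7 mm and 7.16 degrees, less where a joint would pass 70% of its speed; a pose out of reach is approached as far as the arm can. A call with a number of a shift or a turn outside -1 to 1 is refused whole. A call with a gripper value outside its range is refused whole. "grip" is the opening in per cent of the stroke, from 0 (shut) to 100 (fully open), set as the call begins (left out, the last holds). The fingers move at their own pace and stop on an object; "force" is the grip in N (left out, the last holds). Time passes only in rows, so rows that do not move let the fingers close. It gives the time, the measured TCP pose, the force, the opening and the grip force at its end, in the units of the state.
- bot.state(): the state, without advancing time (a new reading comes with each control period).
- imaging.camera(name): name is "side" or "top"; returns the picture (384x512x3 uint8, blue, green, red); there is no depth.
- imaging.camera_info(name): a dict with "mtx" (3x3 intrinsics, pixels), "rvec" (rotation vector, rad) and "tvec" (3), from world to camera coordinates, as OpenCV has them. Camera axes: x right, y down, z forward; pixel columns grow to the right and rows downward; lengths in m; the calibration is good to about 2 mm. A picture is of the moment at which its call begins. camera_info takes no time and is no camera call.
- bot.finish_job(): hands the job in; it is judged then, once.
Trained networks look in the newest picture that a camera, given by its name, has taken for a name from the list of things; names that differ only in an ending like _2 or _b are one class to them, and where a whole thing is asked for, a point or a joint stands for the part that bears it (a point fixed in the world has none). Each returns a list of dicts, best first, with "score" (0 to 1); they miss things now and then, are a little off and sometimes report something else, mostly with a low value. They report only what shows in the picture. A call takes as long as a camera call. They do not tell look-alikes from the thing itself.
- spotter.search_frame(camera, target): "point" ([column, row] in pixels, amid what is visible of it).
- spotter.regions_of(camera, target): "region" (384x512 bool, what is visible of it) and "point" ([column, row] in pixels, amid what is visible of it).
- spotter.tip_of(camera, target): "point" ([column, row] in pixels: a listed point, or the origin of a listed thing).
The state is a dict: "t": time; "joint_positions": joint angles; "qvel": joint speeds; "joint_torque": joint torques, N m; "tcp_pos": TCP position; "tcp_rot": TCP orientation; "wrist_force": force on the tool from outside, world axes, zero at the start; "moment": the same for the moment, N m; "grip_width": finger opening in m; "grip_force": force on a finger pad.
Only numpy, scipy, OpenCV 4.12 (cv2) and the standard library are available. Lean on these libraries where they do the work, as an engineer would, in place of code of your own. Each camera call takes 0.05 s, during which the arm holds its last target. There are 200 camera calls.

## Working session

There is one attempt and no reset: what is moved stays moved. The work goes in short steps, Python scripts to look and compute and a tool call to move; the robot and the scene stay as the last step left them, time stands still between calls to the robot, and variables do not carry over. Pictures are saved under pics/ and viewed, at most 14 in all, crops included, and the job is handed in when it is done.

Besides the shell and the picture viewer there is one more tool, called after "Call:" as name(argument=value, ...), one argument or row to a line, values as JSON. apply_moves: Moves the arm, as the interface text tells. Shifts and turns lie within -1 to 1; 1 stands for 300 mm of shift or 6 degrees of turn. Its arguments: {"type":"object","properties":{"commands":{"type":"array","items":{"type":"number"}},"grip":{"type":"number"},"force":{"type":"number"}},"required":["commands"]}

```bash
mkdir -p pics; python3 - <<'E'
from plant import bot, imaging, spotter
import cv2
for c in ("top","side"):
    im=imaging.camera(c); cv2.imwrite(f"pics/{c}1.png",cv2.resize(im,(800,600),interpolation=cv2.INTER_CUBIC))
    i=imaging.camera_info(c);print(c,i)
    for n in ["jar_red","jar_yellow","jar_green","jar_blue","cookie_red","cookie_yellow","cookie_green","cookie_blue","rack","caddy"]:
        print(n,[(round(float(d["score"]),2),[round(float(v)) for v in d["point"]]) for d in spotter.tip_of(c,n)])
print(bot.state())
E
```

```text
top {'mtx': array([[498.59529549,   0.        , 264.00406971],
       [  0.        , 498.59529549, 190.93175967],
       [  0.        ,   0.        ,   1.        ]]), 'rvec': array([ 2.08896895, -2.11930605,  0.17291634]), 'tvec': array([0.0241066 , 0.55423643, 1.12397297])}
jar_red []
jar_yellow [(0.64, [133, 198]), (0.64, [346, 178])]
jar_green [(0.79, [160, 192]), (0.6, [169, 249]), (0.59, [146, 148])]
jar_blue [(0.93, [212, 183])]
cookie_red [(0.98, [319, 184])]
cookie_yellow [(0.79, [370, 172])]
cookie_green [(0.74, [396, 167])]
cookie_blue [(0.96, [346, 173])]
rack [(0.77, [175, 193])]
caddy [(0.93, [365, 206])]
side {'mtx': array([[347.45514452,   0.        , 257.5262107 ],
       [  0.        , 347.45514452, 190.78019387],
       [  0.        ,   0.        ,   1.        ]]), 'rvec': array([ 2.2186146 , -0.48037587,  0.21138216]), 'tvec': array([-0.51415271,  0.19513156,  0.77229081])}
jar_red [(0.9, [233, 164])]
jar_yellow [(0.53, [215, 146]), (0.42, [299, 248])]
jar_green [(0.77, [184, 170]), (0.75, [219, 156]), (0.7, [249, 145])]
jar_blue [(0.58, [247, 175])]
cookie_red [(0
[... 176 characters left out ...]
': 1.1, 'joint_positions': array([ 1.11718120e+00,  1.15975971e-01,  1.44160683e+00, -1.22973808e-05,
        1.58399733e+00, -3.78000906e-02]), 'qvel': array([-6.17460778e-04, -1.17478974e-03, -2.43011113e-05, -1.33734102e-03,
        4.14582216e-04, -7.73229194e-04]), 'joint_torque': array([-5.79374118e-04, -7.31721783e+01, -6.32670593e+01, -1.39025119e-04,
        6.85096820e-04, -1.30556123e-04]), 'tcp_pos': array([0.27266909, 0.61747787, 0.2067151 ]), 'tcp_rot': array([3.14158060e+00, 1.27608122e-05, 2.72577745e+00]), 'wrist_force': array([0.34035937, 0.8707789 , 0.13864483]), 'moment': array([-0.05069374, -0.0059202 ,  0.01306493]), 'grip_force': 0.0, 'grip_width': 0.08570200999278117}
```

View pics/top1.png

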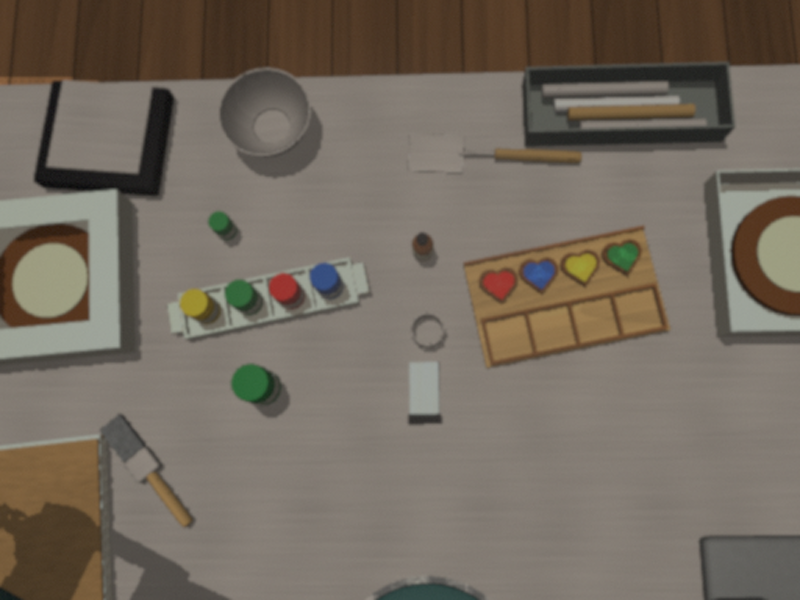

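View pics/side1.png

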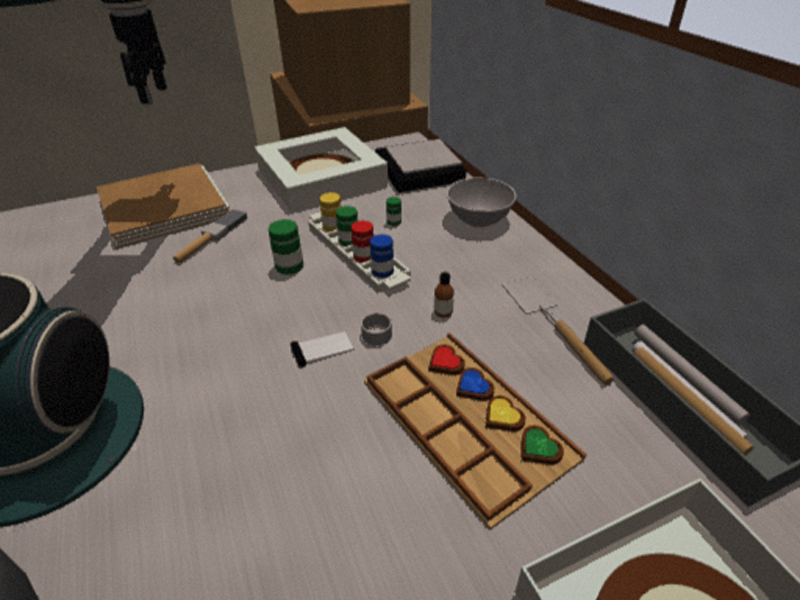

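The top view shows the rack with lids yellow, green, red and blue at 800-px positions (196,304), (240,294), (284,288) and (325,278). The cookies run red, blue, yellow, green from left to right, and the empty pockets are on the robot side. The small green (220,222) and large green (255,383) jars are decoys. Next I'll measure precisely.

```bash
cat > h.py <<'E'
import numpy as np, cv2
from plant import bot, imaging, spotter
def ray(c,px,z):
    i=imaging.camera_info(c);R=cv2.Rodrigues(i["rvec"])[0];o=-R.T@i["tvec"]
    p=cv2.undistortPoints(np.array([[px]],float),i["mtx"],None)[0,0]
    d=R.T@np.array([*p,1]);return (o+d*(z-o[2])/d[2])
def proj(c,P):
    i=imaging.camera_info(c);return cv2.projectPoints(np.array(P,float).reshape(-1,1,3),i["rvec"],i["tvec"],i["mtx"],None)[0][:,0]
HUE={"red":(174,6),"yellow":(20,35),"green":(50,80),"blue":(105,130)}
def masks(im,col):
    h=cv2.cvtColor(im,cv2.COLOR_BGR2HSV);a,b=HUE[col]
    H=(h[...,0]>=a)&(h[...,0]<=b) if a<b else (h[...,0]>=a)|(h[...,0]<=b)
    return (H&(h[...,1]>130)&(h[...,2]>50)).astype(np.uint8)
def blobs(im,col):
    n,l,s,ce=cv2.connectedComponentsWithStats(masks(im,col))
    return [(int(s[k,4]),s[k,:4].tolist(),ce[k].round(1).tolist()) for k in range(1,n) if s[k,4]>40]
E
python3 - <<'E'
from h import *
im=imaging.camera("top"); si=imaging.camera("side")
for c in HUE: print(c,blobs(im,c))
for t,z in (("caddy",.012),("rack",.02)):
    r=spotter.regions_of("top",t)[0]; m=r["region"].astype(np.uint8)
    q=np.argwhere(m)[:,::-1]
    W=np.array([ray("top",p,z)[:2] for p in q]).astype(np.float32)
    print(t,cv2.minAreaRect(W),m.sum())
    print("origin top",ray("top",spotter.tip_of("top",t)[0]["point"],0),"side",ray("side",spotter.tip_of("side",t)[0]["point"],0))
for c in HUE:
    for cam in("top","side"): print(c,cam,[ray(cam,d["point"],.008).round(4) for d in spotter.tip_of(cam,"cookie_"+c)[:1]],[ray(cam,d["point"],.008).round(4) for d in spotter.tip_of(cam,"jar_"+c)])
cv2.imwrite("pics/z1.png",cv2.resize(im[140:240,95:225],None,fx=6,fy=6,interpolation=cv2.INTER_CUBIC)[:600,:800])
cv2.imwrite("pics/z2.png",cv2.resize(im[140:240,295:428],None,fx=6,fy=6,interpolation=cv2.INTER_CUBIC)[:600,:800])
E
```

```text
red [(252, [173, 175, 18, 19], [181.3, 184.1]), (249, [309, 174, 20, 18], [318.9, 181.1])]
yellow [(272, [361, 162, 21, 19], [371.7, 170.0]), (291, [116, 185, 21, 19], [125.6, 194.3])]
green [(55, [396, 158, 10, 9], [400.7, 162.1]), (380, [150, 235, 22, 22], [160.3, 245.0])]
blue [(165, [337, 169, 16, 14], [344.7, 174.5]), (191, [200, 170, 16, 15], [207.0, 176.9])]Traceback (most recent call last):
  File "<stdin>", line 7, in <module>
  File "h.py", line 4, in ray
    i=imaging.camera_info(c);R=cv2.Rodrigues(i["rvec"])[0];o=-R.T@i["tvec"]
ValueError: time passes only in moves, steps and waits
```

```bash
sed -i 's/imaging.camera_info(c);/INFO[c];/; s/^HUE=/INFO={c:imaging.camera_info(c) for c in ("top","side")}\nHUE=/; s/"green":(50,80)/"green":(45,85)/' h.py
sed -i 's/(h\[...,2\]>50)/(h[...,2]>35)/' h.py
python3 - <<'E'
from h import *
im=imaging.camera("top"); si=imaging.camera("side")
for c in HUE: print(c,[(a,b,ce,ray("top",ce,.082)[:2].round(4)) for a,b,ce in blobs(im,c)])
for t,z in (("caddy",.012),("rack",.02)):
    r=spotter.regions_of("top",t)[0]; m=r["region"].astype(np.uint8)
    q=np.argwhere(m)[:,::-1]
    W=np.array([ray("top",p,z)[:2] for p in q]).astype(np.float32)
    print(t,cv2.minAreaRect(W),m.sum())
    print("origin top",ray("top",spotter.tip_of("top",t)[0]["point"],0))
    d=spotter.tip_of("side",t); print("side",ray("side",d[0]["point"],0))if d else 0
for c in HUE:
    for cam in("top","side"): print(c,cam,[ray(cam,d["point"],.008).round(4) for d in spotter.tip_of(cam,"cookie_"+c)[:1]],[ray(cam,d["point"],.008).round(4) for d in spotter.tip_of(cam,"jar_"+c)])
cv2.imwrite("pics/z1.png",cv2.resize(im[140:240,95:225],None,fx=6,fy=6,interpolation=cv2.INTER_CUBIC)[:600,:800])
cv2.imwrite("pics/z2.png",cv2.resize(im[140:240,295:428],None,fx=6,fy=6,interpolation=cv2.INTER_CUBIC)[:600,:800])
E
```

```text
red [(253, [172, 175, 19, 19], [181.2, 184.1], array([0.5687, 0.2079])), (251, [309, 174, 20, 18], [319.0, 181.1], array([ 0.57 , -0.112]))]
yellow [(273, [361, 162, 21, 19], [371.7, 170.0], array([ 0.594 , -0.2342])), (290, [116, 185, 21, 19], [125.5, 194.3], array([0.5468, 0.3378]))]
green [(52, [396, 159, 10, 9], [400.6, 162.4], array([ 0.6108, -0.3016])), (387, [149, 235, 23, 22], [160.4, 245.1], array([0.4277, 0.2525]))]
blue [(164, [337, 169, 16, 14], [344.8, 174.6], array([ 0.5843, -0.1719])), (192, [200, 170, 16, 16], [207.0, 176.9], array([0.5848, 0.1478]))]
caddy ((0.5646013617515564, -0.22162027657032013), (0.17479167878627777, 0.29198452830314636), 10.529092788696289) 6586
origin top [ 0.52247393 -0.2287367   0.        ]
side [ 0.50984352 -0.23262462  0.        ]
rack ((0.566798985004425, 0.2434387356042862), (0.07776915282011032, 0.31522002816200256), 11.353001594543457) 2154
origin top [0.56002085 0.23963542 0.        ]
side [0.56581835 0.2451691  0.        ]
red top [array([ 0.579 , -0.1191,  0.008 ])] [array([0.5727, 0.2134, 0.008 ]), array([0.5602, 0.2785, 0.008 ]), array([ 0.5998, -0.1819,  0.008 ])]
red side [array([ 0.5769, -0.1289,  0.008 ])] [array([0.5824, 0.213 , 0.008 ])]
yellow top [array([ 0.6048, -0.2492,  0.008 ])] [array([0.5495, 0.3465, 0.008 ])]
yellow side [array([ 0.6128, -0.2521,  0.008 ])] [array([0.5483, 0.3279, 0.008 ])]
green top [array([ 0.6202, -0.3156,  0.008 ])] [array([0.564 , 0.2779, 0.008 ]), array([0.6746, 0.3041, 0.008 ]), array([0.4235, 0.2505, 0.008 ]), array([0.5511, 0.3495, 0.008 ])]
green side [array([ 0.6159, -0.3113,  0.008 ])] [array([0.5556, 0.2673, 0.008 ]), array([0.4293, 0.2452, 0.008 ]), array([0.6707, 0.2864, 0.008 ]), array([0.5574, 0.2308, 0.008 ])]
blue top [array([0.5739, 0.2104, 0.008 ])] [array([0.5831, 0.1504, 0.008 ])]
blue side [array([ 0.591 , -0.1852,  0.008 ])] [array([0.587 , 0.1546, 0.008 ])]
```

View pics/z1.png

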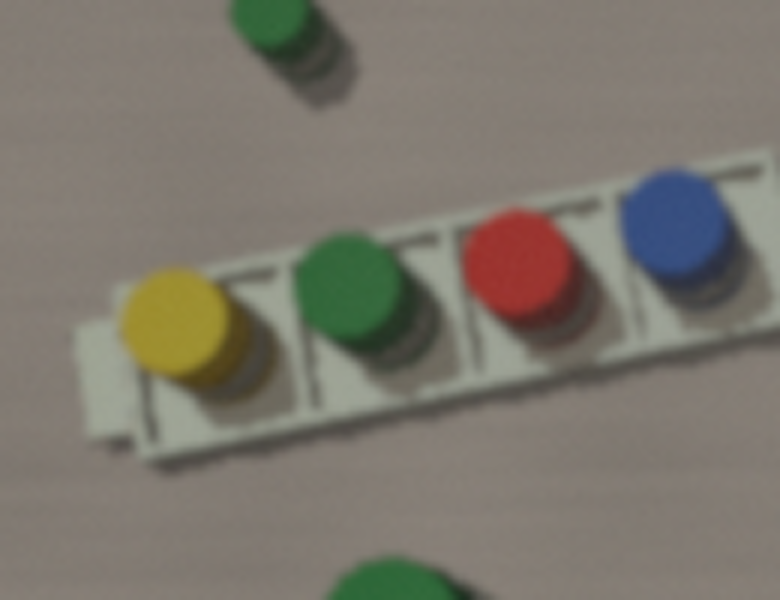

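View pics/z2.png

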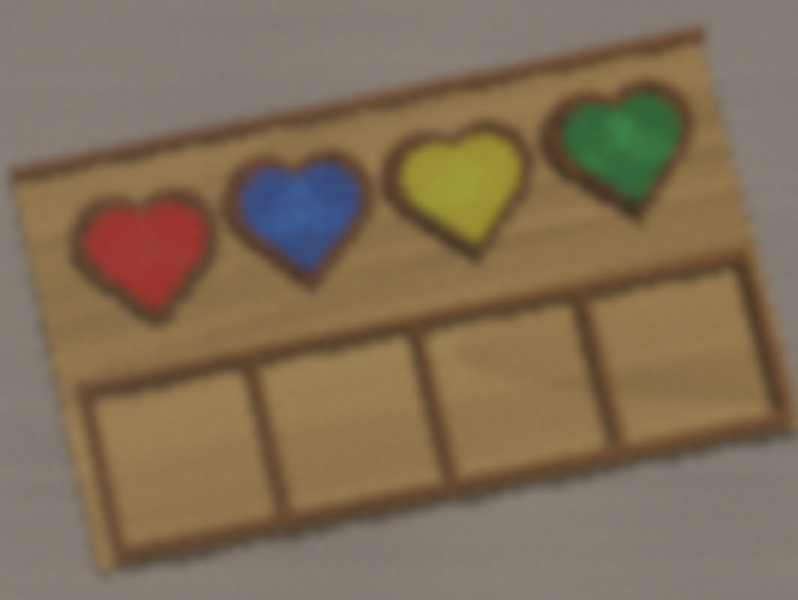

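The crops show lid tops at z1 pixels (175,322), (349,288), (518,263) and (676,222), and a clear pocket-wall grid in z2. I'll fit both.

```bash
python3 - <<'E'
from h import *
from scipy.optimize import least_squares
B=np.array([(88,388),(255,362),(418,330),(582,297),(746,260)])/6+[294.6,139.6]
F=np.array([(115,555),(285,518),(450,485),(615,448),(785,422)])/6+[294.6,139.6]
ys=[136,68,0,-68,-136]
P=np.array([(34,y) for y in ys]+[(-34,y) for y in ys])/1e3
W=np.array([ray("top",p,.02)[:2] for p in np.vstack([B,F])])
def T(v,P):
    c,s=np.cos(v[2]),np.sin(v[2]);return P@np.array([[c,s],[-s,c]])+v[:2]
r=least_squares(lambda v:(T(v,P)-W).ravel(),[.52,-.23,.18]);print("caddy",r.x,np.degrees(r.x[2]),(r.fun*1e3).round(1))
pk=np.array([(0,y) for y in(.102,.034,-.034,-.102)]);ck=pk+[.08,0]
for n,a,b in zip("rbyg",T(r.x,pk),T(r.x,ck)): print(n,a.round(4),"cookie",b.round(4))
L=np.array([(175,322),(349,288),(518,263),(676,222)])/6+[94.6,139.6]
J=np.array([ray("top",p,.082)[:2] for p in L])
q=least_squares(lambda v:(T(v,pk)-J).ravel(),[.56,.24,.18])
print("rackfit",q.x,np.degrees(q.x[2]));print(np.c_[J,T(q.x,pk)].round(4))
E
```

```text
caddy [ 0.5170053  -0.22975472  0.17780916] 10.187714613671563 [-0.2  1.9  2.3  2.3  2.4  1.2  2.   0.6  0.   0.1  0.4 -1.3 -1.4 -0.3
 -1.5 -1.3 -3.3 -2.1 -0.7 -1.2]
r [ 0.499  -0.1294] cookie [ 0.5777 -0.1152]
b [ 0.511  -0.1963] cookie [ 0.5897 -0.1821]
y [ 0.523  -0.2632] cookie [ 0.6018 -0.2491]
g [ 0.535  -0.3301] cookie [ 0.6138 -0.316 ]
rackfit [0.56670675 0.2430158  0.17827536] 10.214425433096768
[[0.5494 0.342  0.5486 0.3434]
 [0.5616 0.2744 0.5607 0.2765]
 [0.5703 0.2086 0.5727 0.2096]
 [0.5855 0.1472 0.5848 0.1426]]
```

Call:
apply_moves(
  commands=[0.092,-0.092,-0.015,0,0,-0.933,0.092,-0.092,-0.015,0,0,-0.933,0.092,-0.092,-0.015,0,0,-0.933,0.092,-0.092,-0.015,0,0,-0.933,0.092,-0.092,-0.015,0,0,-0.933,0.092,-0.092,-0.015,0,0,-0.933,0.092,-0.092,-0.015,0,0,-0.933,0.092,-0.092,-0.015,0,0,-0.933,0.092,-0.092,-0.015,0,0,-0.933,0.092,-0.092,-0.015,0,0,-0.933],
  grip=100,
)

```text
t: 3.28
tcp_pos: [0.5498, 0.3399, 0.1617]
tcp_rot: [3.141, -0.0, 1.744]
wrist_force: [0.3, 0.8, -0.4]
grip_width: 0.0855
grip_force: 0.0
```

Call:
apply_moves(
  commands=[0,0,0,0,0,0,0,0,0,0,0,0],
)

```text
t: 3.45
tcp_pos: [0.5497, 0.3399, 0.1612]
tcp_rot: [-3.141, 0.0, 1.746]
wrist_force: [0.1, 1.1, -0.2]
grip_width: 0.0852
grip_force: 0.0
```

Call:
apply_moves(
  commands=[0,0.006,-0.1,0,0,0,0,0,-0.1,0,0,0,0,0,-0.1,0,0,0,0,0,-0.08,0,0,0,0,0,-0.045,0,0,0,0,0,0,0,0,0],
)

```text
t: 3.95
tcp_pos: [0.5468, 0.3433, 0.0312]
tcp_rot: [-3.138, 0.001, 1.75]
wrist_force: [-0.1, -0.1, 0.0]
grip_width: 0.0853
grip_force: 0.0
```

Call:
apply_moves(
  commands=[0,0,0,0,0,0,0,0,0,0,0,0,0,0,0,0,0,0,0,0,0,0,0,0,0,0,0,0,0,0,0,0,0,0,0,0],
  grip=0,
  force=40,
)

```text
t: 4.45
tcp_pos: [0.5493, 0.3438, 0.0363]
tcp_rot: [3.139, -0.001, 1.749]
wrist_force: [-2.4, 0.2, 7.1]
grip_width: 0.0426
grip_force: 39.8
```

Call:
apply_moves(
  commands=[0,0,0.05,0,0,0,0,0,0.1,0,0,0,0,0,0.1,0,0,0,0,0,0.1,0,0,0,0,0,0.08,0,0,0,0,0,0,0,0,0,0,0,0,0,0,0],
)

```text
t: 5.03
tcp_pos: [0.5492, 0.3436, 0.1661]
tcp_rot: [3.138, -0.001, 1.749]
wrist_force: [-0.8, -0.1, -1.1]
grip_width: 0.0427
grip_force: 41.0
```

Call:
apply_moves(
  commands=[-0.005,-0.06,0,0,0,0,-0.005,-0.12,0,0,0,0,-0.005,-0.12,0,0,0,0,-0.005,-0.12,0,0,0,0,-0.005,-0.12,0,0,0,0,-0.005,-0.12,0,0,0,0,-0.005,-0.12,0,0,0,0,-0.005,-0.12,0,0,0,0,-0.005,-0.12,0,0,0,0,-0.005,-0.12,0,0,0,0],
)

```text
t: 5.87
tcp_pos: [0.5324, -0.0008, 0.1623]
tcp_rot: [-3.14, -0.0, 1.749]
wrist_force: [0.5, 0.2, -0.7]
grip_width: 0.0428
grip_force: 41.0
```

Call:
apply_moves(
  commands=[-0.005,-0.12,0,0,0,0,-0.005,-0.12,0,0,0,0,-0.005,-0.12,0,0,0,0,-0.005,-0.12,0,0,0,0,-0.005,-0.12,0,0,0,0,-0.005,-0.12,0,0,0,0,-0.005,-0.12,0,0,0,0,0,-0.043,0,0,0,0,0,0,0,0,0,0],
)

```text
t: 6.62
tcp_pos: [0.5218, -0.2664, 0.1618]
tcp_rot: [-3.14, -0.001, 1.746]
wrist_force: [0.5, 1.6, -0.6]
grip_width: 0.0427
grip_force: 41.0
```

Call:
apply_moves(
  commands=[0.004,0.006,-0.1,0,0,0,0,0,-0.1,0,0,0,0,0,-0.1,0,0,0,0,0,0,0,0,0,0,0,0,0,0,0],
)

```text
t: 7.03
tcp_pos: [0.5234, -0.2608, 0.0721]
tcp_rot: [-3.139, -0.002, 1.749]
wrist_force: [0.4, 0.9, -0.5]
grip_width: 0.0431
grip_force: 41.2
```

```bash
python3 - <<'E'
from h import *
t=imaging.camera("top");s=imaging.camera("side")
a=cv2.resize(t[130:250,290:430],(560,480),interpolation=cv2.INTER_CUBIC)[:, :400]
b=cv2.resize(s[170:320,230:380],(480,480),interpolation=cv2.INTER_CUBIC)[:, :400]
cv2.imwrite("pics/d1.png",np.hstack([a,b]))
print(bot.state()["tcp_pos"],proj("side",[[.523,-.2632,.008]]))
E
```

```text
[ 0.52492735 -0.26179743  0.07514343] [[290.56145764 284.69457065]]
```

View pics/d1.png

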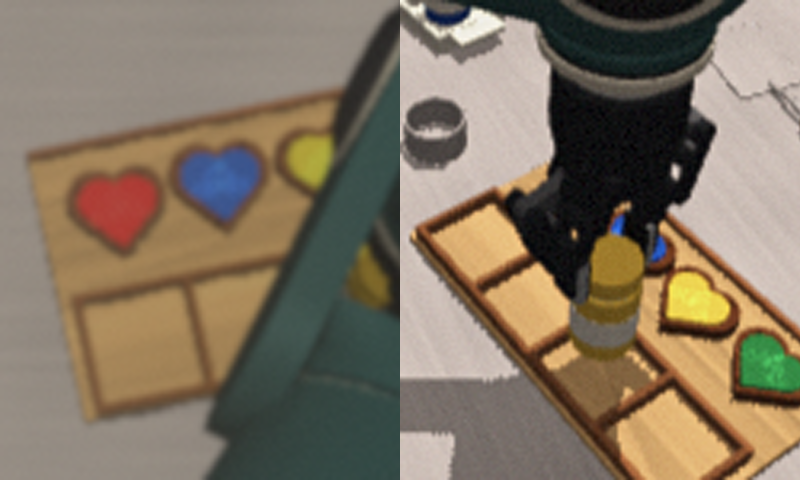

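The jar hangs upright over the pocket beside the yellow cookie (right half, about (605,340)). Lowering and releasing it now.

Call:
apply_moves(
  commands=[0,0,-0.06,0,0,0,0,0,-0.04,0,0,0,0,0,-0.023,0,0,0,0,0,0,0,0,0],
)

```text
t: 7.47
tcp_pos: [0.5241, -0.2619, 0.0364]
tcp_rot: [-3.141, 0.0, 1.749]
wrist_force: [0.1, 0.3, -1.6]
grip_width: 0.0425
grip_force: 41.2
```

Call:
apply_moves(
  commands=[0,0,0,0,0,0,0,0,0,0,0,0,0,0,0,0,0,0,0,0,0,0,0,0],
  grip=80,
)

```text
t: 7.8
tcp_pos: [0.5246, -0.2619, 0.0367]
tcp_rot: [3.141, 0.0, 1.749]
wrist_force: [-0.3, 0.3, 0.1]
grip_width: 0.0683
grip_force: 0.0
```

Call:
apply_moves(
  commands=[0,0,0.06,0,0,0,0,0,0.1,0,0,0,0,0,0.1,0,0,0,0,0,0.1,0,0,0,0,0,0.06,0,0,0,0,0,0,0,0,0],
)

```text
t: 8.3
tcp_pos: [0.5257, -0.2625, 0.1674]
tcp_rot: [3.137, 0.004, 1.749]
wrist_force: [-0.3, -0.1, -0.1]
grip_width: 0.0687
grip_force: 0.0
```

Call:
apply_moves(
  commands=[0.008,0.06,0,0,0,0,0.008,0.12,0,0,0,0,0.008,0.12,0,0,0,0,0.008,0.12,0,0,0,0,0.008,0.12,0,0,0,0,0.008,0.12,0,0,0,0,0.008,0.12,0,0,0,0,0.008,0.12,0,0,0,0,0.008,0.12,0,0,0,0,0.008,0.12,0,0,0,0],
  grip=100,
)

```text
t: 9.13
tcp_pos: [0.548, 0.082, 0.162]
tcp_rot: [-3.142, -0.0, 1.749]
wrist_force: [0.5, -0.4, -1.1]
grip_width: 0.0854
grip_force: 0.0
```

Call:
apply_moves(
  commands=[0.008,0.12,0,0,0,0,0.008,0.12,0,0,0,0,0.008,0.12,0,0,0,0,0.008,0.12,0,0,0,0,0.008,0.12,0,0,0,0,0,0.055,0,0,0,0,0,0,0,0,0,0,0,0,0,0,0,0],
)

```text
t: 9.8
tcp_pos: [0.56, 0.2771, 0.1616]
tcp_rot: [-3.141, 0.0, 1.75]
wrist_force: [-0.9, 0.0, -0.8]
grip_width: 0.0852
grip_force: 0.0
```

```bash
python3 - <<'E'
from h import *
t=imaging.camera("top");s=imaging.camera("side")
a=cv2.resize(t[130:250,290:430],(560,480),interpolation=cv2.INTER_CUBIC)[:, :400]
b=cv2.resize(s[170:320,230:380],(480,480),interpolation=cv2.INTER_CUBIC)[:, :400]
cv2.imwrite("pics/d2.png",np.hstack([a,b]))
print(bot.state()["tcp_pos"])
E
```

```text
[0.56033329 0.27582771 0.16205125]
```

View pics/d2.png

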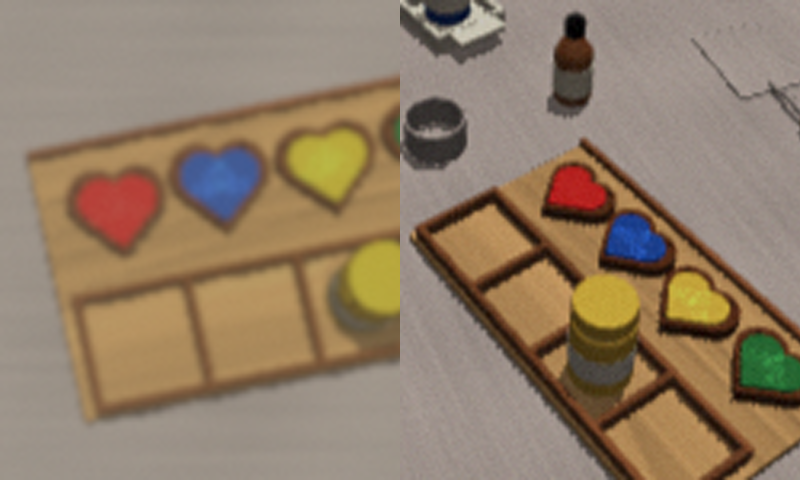

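Yellow stands upright in its pocket (right half, about (600,335)) and the cookies haven't moved. Next, the green jar.

Call:
apply_moves(
  commands=[0,0,-0.1,0,0,0,0,0,-0.1,0,0,0,0,0,-0.1,0,0,0,0,0,-0.08,0,0,0,0,0,-0.045,0,0,0,0,0,0,0,0,0],
)

```text
t: 10.4
tcp_pos: [0.5592, 0.2751, 0.0319]
tcp_rot: [-3.138, 0.001, 1.748]
wrist_force: [-0.4, 0.3, 0.5]
grip_width: 0.0853
grip_force: 0.0
```

Call:
apply_moves(
  commands=[0,0,0,0,0,0,0,0,0,0,0,0,0,0,0,0,0,0,0,0,0,0,0,0,0,0,0,0,0,0,0,0,0,0,0,0],
  grip=0,
)

```text
t: 10.9
tcp_pos: [0.5612, 0.277, 0.0368]
tcp_rot: [3.139, -0.0, 1.749]
wrist_force: [-0.8, -0.7, 7.0]
grip_width: 0.0423
grip_force: 40.2
```

Call:
apply_moves(
  commands=[0,0,0.05,0,0,0,0,0,0.1,0,0,0,0,0,0.1,0,0,0,0,0,0.1,0,0,0,0,0,0.08,0,0,0,0,0,0,0,0,0,0,0,0,0,0,0],
)

```text
t: 11.48
tcp_pos: [0.5609, 0.277, 0.1667]
tcp_rot: [3.138, -0.001, 1.749]
wrist_force: [-0.3, -0.1, -1.5]
grip_width: 0.0428
grip_force: 40.9
```

Call:
apply_moves(
  commands=[-0.005,-0.06,0,0,0,0,-0.005,-0.12,0,0,0,0,-0.005,-0.12,0,0,0,0,-0.005,-0.12,0,0,0,0,-0.005,-0.12,0,0,0,0,-0.005,-0.12,0,0,0,0,-0.005,-0.12,0,0,0,0,-0.005,-0.12,0,0,0,0,-0.005,-0.12,0,0,0,0,-0.005,-0.12,0,0,0,0],
)

```text
t: 12.32
tcp_pos: [0.5444, -0.0669, 0.1631]
tcp_rot: [-3.14, -0.0, 1.749]
wrist_force: [0.4, -0.2, -1.1]
grip_width: 0.0427
grip_force: 40.9
```

Call:
apply_moves(
  commands=[-0.005,-0.12,0,0,0,0,-0.005,-0.12,0,0,0,0,-0.005,-0.12,0,0,0,0,-0.005,-0.12,0,0,0,0,-0.005,-0.12,0,0,0,0,-0.005,-0.12,0,0,0,0,-0.005,-0.12,0,0,0,0,0,-0.035,0,0,0,0,0,0,0,0,0,0],
)

```text
t: 13.07
tcp_pos: [0.5339, -0.33, 0.1624]
tcp_rot: [-3.14, -0.001, 1.746]
wrist_force: [-0.0, 0.3, -0.7]
grip_width: 0.0428
grip_force: 40.9
```

Call:
apply_moves(
  commands=[0,0,-0.1,0,0,0,0,0,-0.1,0,0,0,0,0,-0.1,0,0,0,0,0,0,0,0,0,0,0,0,0,0,0],
)

```text
t: 13.48
tcp_pos: [0.5343, -0.3264, 0.0728]
tcp_rot: [-3.139, -0.002, 1.749]
wrist_force: [0.2, -0.3, -0.1]
grip_width: 0.0425
grip_force: 41.1
```

Call:
apply_moves(
  commands=[0,-0.003,-0.06,0,0,0,0,0,-0.04,0,0,0,0,0,-0.023,0,0,0,0,0,0,0,0,0],
)

```text
t: 13.82
tcp_pos: [0.5349, -0.3284, 0.0368]
tcp_rot: [-3.141, -0.0, 1.749]
wrist_force: [-0.2, 1.0, -0.3]
grip_width: 0.043
grip_force: 42.3
```

Call:
apply_moves(
  commands=[0,0,0,0,0,0,0,0,0,0,0,0,0,0,0,0,0,0,0,0,0,0,0,0],
  grip=80,
)

```text
t: 14.15
tcp_pos: [0.5351, -0.3288, 0.0376]
tcp_rot: [3.141, 0.001, 1.749]
wrist_force: [0.1, 0.2, 0.5]
grip_width: 0.0682
grip_force: 0.0
```

Call:
apply_moves(
  commands=[0,0,0.06,0,0,0,0,0,0.1,0,0,0,0,0,0.1,0,0,0,0,0,0.1,0,0,0,0,0,0.06,0,0,0,0,0,0,0,0,0],
)

```text
t: 14.65
tcp_pos: [0.5361, -0.3296, 0.1683]
tcp_rot: [3.137, 0.005, 1.749]
wrist_force: [0.6, -0.8, 1.4]
grip_width: 0.0686
grip_force: 0.0
```

Call:
apply_moves(
  commands=[0.008,0.06,0,0,0,0,0.008,0.12,0,0,0,0,0.008,0.12,0,0,0,0,0.008,0.12,0,0,0,0,0.008,0.12,0,0,0,0,0.008,0.12,0,0,0,0,0.008,0.12,0,0,0,0,0.008,0.12,0,0,0,0,0.008,0.12,0,0,0,0,0.008,0.12,0,0,0,0],
  grip=100,
)

```text
t: 15.48
tcp_pos: [0.5585, 0.015, 0.1628]
tcp_rot: [3.142, 0.0, 1.749]
wrist_force: [0.7, -0.5, 0.2]
grip_width: 0.0855
grip_force: 0.0
```

Call:
apply_moves(
  commands=[0.008,0.12,0,0,0,0,0.008,0.12,0,0,0,0,0.008,0.12,0,0,0,0,0.008,0.12,0,0,0,0,0.008,0.12,0,0,0,0,0,0.055,0,0,0,0,0,0,0,0,0,0,0,0,0,0,0,0],
)

```text
t: 16.15
tcp_pos: [0.5706, 0.2105, 0.1624]
tcp_rot: [-3.141, 0.0, 1.75]
wrist_force: [0.2, -0.8, -0.6]
grip_width: 0.0852
grip_force: 0.0
```

```bash
python3 - <<'E'
from h import *
t=imaging.camera("top");s=imaging.camera("side")
a=cv2.resize(t[130:250,300:430],(520,480),interpolation=cv2.INTER_CUBIC)[:, -400:]
b=cv2.resize(s[170:320,230:380],(480,480),interpolation=cv2.INTER_CUBIC)[:, :400]
cv2.imwrite("pics/d3.png",np.hstack([a,b]))
print(bot.state()["tcp_pos"])
E
```

```text
[0.57080325 0.20914743 0.16266847]
```

View pics/d3.png

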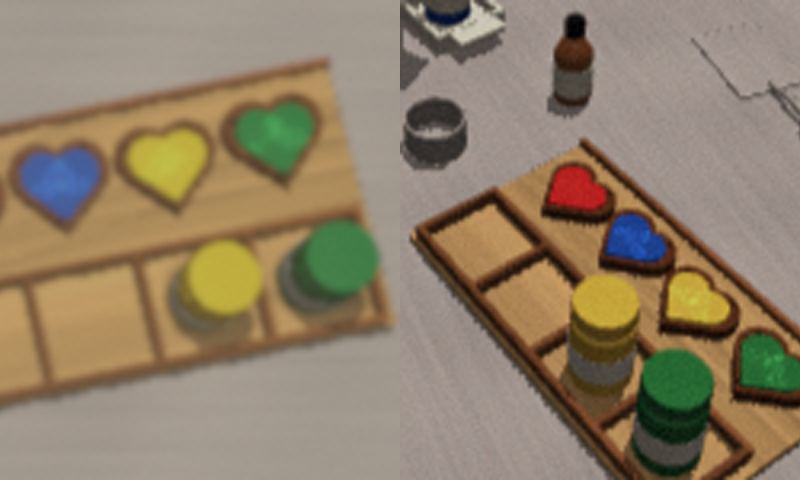

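Yellow and green both stand upright beside their cookies. Next, red.

Call:
apply_moves(
  commands=[0,0,-0.1,0,0,0,0,0,-0.1,0,0,0,0,0,-0.1,0,0,0,0,0,-0.08,0,0,0,0,0,-0.047,0,0,0,0,0,0,0,0,0],
)

```text
t: 16.75
tcp_pos: [0.5695, 0.2084, 0.0318]
tcp_rot: [-3.137, 0.001, 1.748]
wrist_force: [-0.2, 0.4, -0.2]
grip_width: 0.0854
grip_force: 0.0
```

Call:
apply_moves(
  commands=[0,0,0,0,0,0,0,0,0,0,0,0,0,0,0,0,0,0,0,0,0,0,0,0,0,0,0,0,0,0,0,0,0,0,0,0],
  grip=0,
)

```text
t: 17.25
tcp_pos: [0.5717, 0.2101, 0.0367]
tcp_rot: [3.139, -0.0, 1.749]
wrist_force: [-2.1, -0.6, 6.1]
grip_width: 0.0424
grip_force: 39.7
```

Call:
apply_moves(
  commands=[0,0,0.05,0,0,0,0,0,0.1,0,0,0,0,0,0.1,0,0,0,0,0,0.1,0,0,0,0,0,0.08,0,0,0,0,0,0,0,0,0,0,0,0,0,0,0],
)

```text
t: 17.83
tcp_pos: [0.5715, 0.21, 0.1659]
tcp_rot: [3.138, -0.0, 1.749]
wrist_force: [-0.5, -0.7, -2.9]
grip_width: 0.0424
grip_force: 41.1
```

Call:
apply_moves(
  commands=[-0.024,-0.113,0,0,0,0,-0.024,-0.113,0,0,0,0,-0.024,-0.113,0,0,0,0,-0.024,-0.113,0,0,0,0,-0.024,-0.113,0,0,0,0,-0.024,-0.113,0,0,0,0,-0.024,-0.113,0,0,0,0,-0.024,-0.113,0,0,0,0,-0.024,-0.113,0,0,0,0,-0.024,-0.113,0,0,0,0],
)

```text
t: 18.67
tcp_pos: [0.4978, -0.1306, 0.1627]
tcp_rot: [-3.141, -0.001, 1.749]
wrist_force: [0.7, -0.4, -2.4]
grip_width: 0.0427
grip_force: 41.1
```

Call:
apply_moves(
  commands=[0,0,0,0,0,0,0,0,0,0,0,0,0,0,-0.1,0,0,0,0,0,-0.1,0,0,0,0,0,-0.1,0,0,0,0,0,0,0,0,0,0,0,0,0,0,0],
)

```text
t: 19.25
tcp_pos: [0.4982, -0.1281, 0.0728]
tcp_rot: [-3.139, -0.002, 1.75]
wrist_force: [0.0, 0.3, -0.0]
grip_width: 0.0429
grip_force: 41.2
```

Call:
apply_moves(
  commands=[0,0,-0.06,0,0,0,0,0,-0.04,0,0,0,0,0,-0.024,0,0,0,0,0,0,0,0,0],
)

```text
t: 19.58
tcp_pos: [0.4988, -0.1291, 0.0368]
tcp_rot: [-3.141, 0.0, 1.749]
wrist_force: [-0.5, -0.1, -0.9]
grip_width: 0.0424
grip_force: 41.0
```

Call:
apply_moves(
  commands=[0,0,0,0,0,0,0,0,0,0,0,0,0,0,0,0,0,0,0,0,0,0,0,0],
  grip=80,
)

```text
t: 19.92
tcp_pos: [0.4991, -0.1292, 0.0371]
tcp_rot: [3.141, 0.0, 1.749]
wrist_force: [-0.4, -0.6, -0.1]
grip_width: 0.0686
grip_force: 0.0
```

Call:
apply_moves(
  commands=[0,0,0.06,0,0,0,0,0,0.1,0,0,0,0,0,0.1,0,0,0,0,0,0.1,0,0,0,0,0,0.06,0,0,0,0,0,0,0,0,0],
)

```text
t: 20.42
tcp_pos: [0.5003, -0.1296, 0.1674]
tcp_rot: [3.136, 0.003, 1.749]
wrist_force: [0.8, 0.9, -0.3]
grip_width: 0.0677
grip_force: 0.0
```

Call:
apply_moves(
  commands=[0.036,0.114,0,0,0,0,0.036,0.114,0,0,0,0,0.036,0.114,0,0,0,0,0.036,0.114,0,0,0,0,0.036,0.114,0,0,0,0,0.036,0.114,0,0,0,0,0.036,0.114,0,0,0,0,0.036,0.114,0,0,0,0,0,0,0,0,0,0,0,0,0,0,0,0],
  grip=100,
)

```text
t: 21.25
tcp_pos: [0.5851, 0.1458, 0.1615]
tcp_rot: [-3.14, 0.0, 1.751]
wrist_force: [0.3, -0.2, -0.4]
grip_width: 0.0854
grip_force: 0.0
```

```bash
python3 - <<'E'
from h import *
t=imaging.camera("top");s=imaging.camera("side")
a=cv2.resize(t[130:250,290:430],(560,480),interpolation=cv2.INTER_CUBIC)[:, :400]
b=cv2.resize(s[110:310,205:365],(400,500),interpolation=cv2.INTER_CUBIC)[:480]
cv2.imwrite("pics/d4.png",np.hstack([a,b]))
print(bot.state()["tcp_pos"])
E
```

```text
[0.58497293 0.14396598 0.16201528]
```

View pics/d4.png

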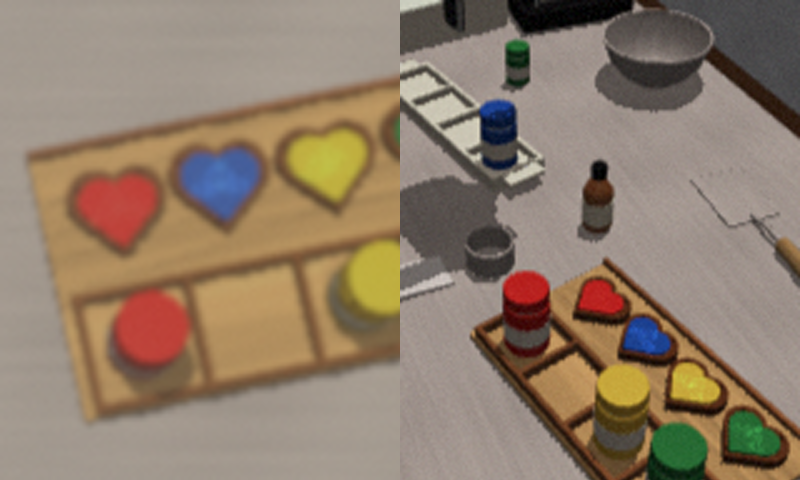

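```bash
python3 - <<'E'
from h import *
p=proj("side",[[.585,.144,.162],[.585,.145,.175+.0],[.585,.145,.082],[.585,.145,.008]])
print(p,((p-[205,110])*2.5+[400,0]))
E
```

```text
[[242.55574943 128.76282079]
 [242.23274218 124.36394518]
 [243.48831374 153.11519388]
 [244.38619671 173.67575554]] [[493.88937358  46.90705198]
 [493.08185545  35.90986294]
 [496.22078435 107.78798469]
 [498.46549177 159.18938885]]
```

Red is placed, and the blue lid at crop pixel (497,108) matches my estimate. Now the last jar.

Call:
apply_moves(
  commands=[0,0,-0.1,0,0,0,0,0,-0.1,0,0,0,0,0,-0.1,0,0,0,0,0,-0.08,0,0,0,0,0,-0.046,0,0,0,0,0,0,0,0,0],
)

```text
t: 21.85
tcp_pos: [0.5837, 0.143, 0.0318]
tcp_rot: [-3.137, 0.0, 1.747]
wrist_force: [-0.3, -0.7, 0.3]
grip_width: 0.0851
grip_force: 0.0
```

Call:
apply_moves(
  commands=[0,0,0,0,0,0,0,0,0,0,0,0,0,0,0,0,0,0,0,0,0,0,0,0,0,0,0,0,0,0,0,0,0,0,0,0],
  grip=0,
)

```text
t: 22.35
tcp_pos: [0.5861, 0.1445, 0.0368]
tcp_rot: [3.139, 0.0, 1.749]
wrist_force: [-2.4, -0.4, 7.6]
grip_width: 0.0426
grip_force: 39.9
```

Call:
apply_moves(
  commands=[0,0,0.05,0,0,0,0,0,0.1,0,0,0,0,0,0.1,0,0,0,0,0,0.1,0,0,0,0,0,0.08,0,0,0,0,0,0,0,0,0,0,0,0,0,0,0],
)

```text
t: 22.93
tcp_pos: [0.5859, 0.1445, 0.1659]
tcp_rot: [3.138, -0.0, 1.749]
wrist_force: [0.7, 0.6, -1.8]
grip_width: 0.0428
grip_force: 41.2
```

Call:
apply_moves(
  commands=[-0.025,-0.113,0,0,0,0,-0.025,-0.113,0,0,0,0,-0.025,-0.113,0,0,0,0,-0.025,-0.113,0,0,0,0,-0.025,-0.113,0,0,0,0,-0.025,-0.113,0,0,0,0,-0.025,-0.114,0,0,0,0,-0.025,-0.114,0,0,0,0,-0.025,-0.114,0,0,0,0,-0.025,-0.114,0,0,0,0],
)

```text
t: 23.77
tcp_pos: [0.5091, -0.1972, 0.1626]
tcp_rot: [-3.141, -0.001, 1.749]
wrist_force: [1.1, -0.2, -1.6]
grip_width: 0.0428
grip_force: 41.2
```

Call:
apply_moves(
  commands=[0,0,0,0,0,0,0,0,0,0,0,0,0,0,-0.1,0,0,0,0,0,-0.1,0,0,0,0,0,-0.1,0,0,0,0,0,0,0,0,0,0,0,0,0,0,0],
)

```text
t: 24.35
tcp_pos: [0.5096, -0.1946, 0.0727]
tcp_rot: [-3.139, -0.002, 1.75]
wrist_force: [0.4, -0.5, -1.1]
grip_width: 0.0427
grip_force: 41.3
```

Call:
apply_moves(
  commands=[0,0,-0.06,0,0,0,0,0,-0.04,0,0,0,0,0,-0.024,0,0,0,0,0,0,0,0,0],
)

```text
t: 24.68
tcp_pos: [0.5103, -0.1958, 0.0369]
tcp_rot: [-3.141, 0.0, 1.749]
wrist_force: [-0.8, 0.5, -2.1]
grip_width: 0.0428
grip_force: 41.6
```

Call:
apply_moves(
  commands=[0,0,0,0,0,0,0,0,0,0,0,0,0,0,0,0,0,0,0,0,0,0,0,0],
  grip=80,
)

```text
t: 25.02
tcp_pos: [0.5105, -0.1959, 0.0371]
tcp_rot: [3.141, 0.0, 1.749]
wrist_force: [-0.7, -0.8, 0.5]
grip_width: 0.0684
grip_force: 0.0
```

Call:
apply_moves(
  commands=[0,0,0.06,0,0,0,0,0,0.1,0,0,0,0,0,0.1,0,0,0,0,0,0.1,0,0,0,0,0,0.06,0,0,0,0,0.1,0.05,0,0,0,0,0.12,0,0,0,0,0,0.12,0,0,0,0,0,0.12,0,0,0,0,0,0.12,0,0,0,0],
)

```text
t: 25.85
tcp_pos: [0.51, -0.0203, 0.1781]
tcp_rot: [3.141, 0.0, 1.748]
wrist_force: [1.6, -0.3, 1.2]
grip_width: 0.0683
grip_force: 0.0
```

Call:
apply_moves(
  commands=[0,0.12,0,0,0,0,0,0.12,0,0,0,0,0,0.12,0,0,0,0,0,0.12,0,0,0,0,0,0.06,0,0,0,0,0,0,0,0,0,0,0,0,0,0,0,0],
)

```text
t: 26.43
tcp_pos: [0.5101, 0.141, 0.1777]
tcp_rot: [3.142, 0.0, 1.751]
wrist_force: [0.2, -0.8, 0.2]
grip_width: 0.0684
grip_force: 0.0
```

```bash
python3 - <<'E'
from h import *
t=imaging.camera("top");s=imaging.camera("side")
a=cv2.resize(t[130:250,295:425],(433,400),interpolation=cv2.INTER_CUBIC)
b=cv2.resize(s[180:330,230:365],(360,400),interpolation=cv2.INTER_CUBIC)
cv2.imwrite("pics/d5.png",np.hstack([a,b]))
print(bot.state()["tcp_pos"])
E
```

```text
[0.51031253 0.1396109  0.17771393]
```

View pics/d5.png

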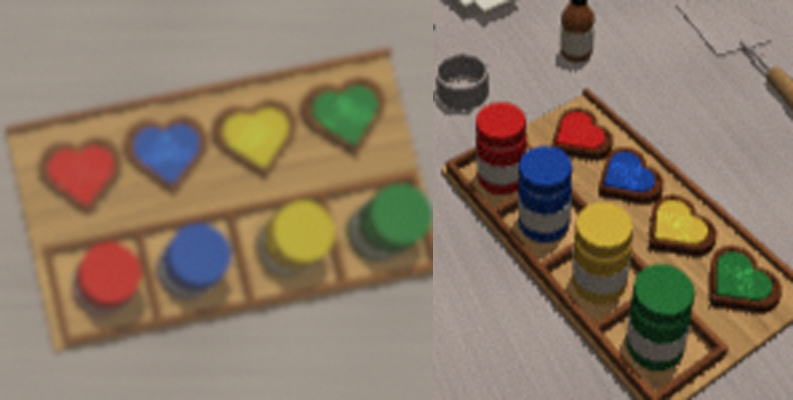

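All four jars stand upright in the pockets matching their cookies, in the order red, blue, yellow, green. The cookies are undisturbed and the arm is clear.

```bash
python3 -c "
from plant import bot
print(bot.finish_job())"
```

```text
the job is handed in; nothing more can be done
None
```

I moved all four jars and handed the job in at about 26.5 s. In the last picture they stand upright in the caddy pockets in the order red, blue, yellow, green, each beside its own cookie. The cookies look undisturbed and the arm was clear.

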